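Wedge the rocking gel tank

ROBOT

A 7-joint arm with a two-finger parallel gripper is mounted at the origin on the work surface. World frame = base frame: x ahead of the robot, y to its left, z up, the work surface at z = 0. Lengths are in m, angles in rad, forces in N, time in s.
With the tool pointing down it reaches from about 0.4 to 0.9 m from the base axis. Payload 5.6 kg.
Tool frame: the origin (TCP) lies at the centre of the arm's flange, where the gripper is bolted on; the fingertips stand 190 mm ahead of it and the grasp point (between the pads) lies 171 mm ahead of it; x points along the fingers, y is the direction in which the jaws open and shut, and the axes are right-handed (so a half turn about x gives the same grasp; the last joint's range is limited). The gripper opens to 92 mm and grips with 3 to 60 N. Pads are 20 mm wide; open, the fingers measure 128 mm over their backs; the gripper's body (75 mm by 189 mm) begins 69 mm behind the grasp point.
Start: joints at [-1.237, 0.468, -0.012, 1.603, 0.006, 1.071, -0.056], TCP at [0.239, 0.604, 0.405] pointing down, gripper open.
Joint ranges: [-2.53, 2.53], [-0.31, 2.02], [-1.57, 1.55], [0.28, 2.44], [-1.29, 4.43], [0.15, 1.84], [-2.92, 2.92]. Speed limits (rad/s): [2.57, 2.57, 3.14, 3.14, 3.14, 3.14, 3.14].

INTERFACE

Orientations are given as a unit quaternion [x, y, z, w].
In Python, from station import * gives the robot as it stands. Calls block until the motion is done:
- reach(position, orientation): joint-space move of the TCP to a pose.
- move_straight(position, rotation=None, v=0.15): straight line of the TCP; rotation=None keeps the orientation; v is the mean speed in m/s.
- movej(angles): joint-space move.
- command_gripper(opening, force=None): finger opening in m; force is the grip in N (None keeps the last); returns when the fingers have stopped.
- dwell(seconds).
- solve_ik(position, orientation): joint angles nearest the present ones, or None.
- read_camera(name): name is "scene" or "top" or "wrist"; returns a dict with "frame" (384x512x3 uint8, blue, green, red), "depth" (384x512 float32, m along the optical axis (not along the pixel's ray), 0 where there is no reading), "fovy" (degrees; the focal length in pixels is half the picture's height over the tangent of half this angle, whatever the lens; pixels are square), "cx", "cy" (the principal point, pixels), "R" (3x3) and "t" (3): a world point X has camera coordinates R X + t. Camera axes: x right, y down, z forward; pixel columns grow to the right and rows downward; lengths in m; the calibration is good to about 2 mm. A picture is of the moment at which its call begins.
A pose or a line that the arm cannot do raises Unreachable and nothing moves.
- close_job(): hands the job in, once; it reports no verdict.
Readings, each from a call of its own:
- get_clock(): time.
- get_joints(): joint angles.
- get_qd(): joint speeds.
- get_tau(): joint torques, N m.
- get_ee_pos(): TCP position.
- get_eef_rot(): TCP orientation.
- get_contact_force(): force on the tool from outside, world axes, zero at the start.
- get_moment(): the same for the moment, N m.
- get_grip_width(): finger opening in m.
Only numpy, scipy, OpenCV 4.12 (cv2) and the standard library are available. Lean on these libraries where they do the work, as an engineer would, in place of code of your own. Each camera call takes 0.05 s, during which the arm holds its last target.

TASK

The amber gel tank has lost the foot bar at one end and rocks when that end is pressed. Slide the grey wedge along the bench, thin end first, squarely under the middle of the loose end until it is snug and the tank still stands level where it was, then press down firmly on top of that end to prove that it no longer rocks (if it still does, push further and press again). Only push and press with the fingers: do not pick up the wedge or the tank, and leave everything else where it is.

Things in the scene. Friction and masses are not known exactly. Their poses are not given: they have to be found in the camera images.
- tank: Amber gel tank, loose, about 1.6 kg, 180 long (own x) x 120 mm (y). Origin: mid length and width, underside of its foot bars; z up. Floor 8, flat top 52 mm above it. Foot bars 10 mm wide at x = +20 and +80 mm; none at the -x end, which tips over the middle bar when about 2 to 6 N presses there. That end's top is flat, 36 mm deep; the +x end has two black posts on top.
- plate: Fixed dark plate, 180 x 180 mm, on which the tank's two foot bars stand. Origin: middle of its edge nearest the wedge, 10 mm below its top; x away from the wedge. Its top is 4 to 9 mm above the bench (differs each time). It ends 90 mm short of the tank's loose end, which hangs over bare bench with a free gap of 12 to 17 mm.
- tank_press (a point): Top of the tank's loose end, middle of its width, 16 mm in from the end face: the place to press for the rocking test, with about 8 to 15 N.
- tank_lip (a point): Lower edge of the loose end's face, middle of its width: the edge that comes to bear on the wedge (12 to 17 mm above the bench).
- wedge: Solid grey plastic wedge lying on the bench off the loose end, thin end towards the tank: 90 mm long (its own x), 54 mm wide (y), 80 g. Rises evenly from 1.5 mm at the thin end (+x) to 27 mm at the upright back face (-x). Origin: centre of its underside; z up.
- wedge_tip (a point): Middle of the wedge's thin end, at its underside.
- wedge_back (a point): Middle of the wedge's upright back face, 12 mm above its underside: where to push. Once it meets the tank the push, under 1.5 N till then, rises by several N.
- comb_a: Bystander: a purple plastic gel comb lying flat, 80 x 33 x 8 mm, left of the wedge. Origin: centre of its footprint, underside.
- comb_b: Bystander: a like comb, right of the wedge. Origin: centre of its footprint, underside.
- comb_c: Bystander: a like comb, on the dark plate beyond the tank. Origin: centre of its footprint, underside.
- vial: Bystander: small closed jar, 30 mm across, 50 mm tall, left of the wedge. Origin: centre of its footprint, underside.
- beaker: Bystander: clear plastic beaker, 90 mm across, 105 mm tall, right of the tank. Origin: centre of its footprint, underside.
- pipette: Bystander: hand pipette lying on the bench, about 265 mm long, 30 mm high, to the right. Origin: centre of its footprint, underside.
- bottle: Bystander: closed bottle, 72 mm across, 150 mm tall, on the robot's right. Origin: centre of its footprint, underside.

How it is judged:
On the way, in this order (a step that is already met when the one before it is completed fails the run):
1. the wedge's thin end is at least 25 mm under the tank's loose end, near its middle and roughly square (x of wedge_tip in the frame of tank above -0.065 m and y of wedge_tip in the frame of tank between -0.03 and 0.03 m and angle between the x axis of wedge and the x axis of tank, either way round below 0.35 rad), for 0.1 s.
2. the fingers press the tank with over 5 N, the press bears on the wedge, and the tank stays level (all of step 1 and contact force between the fingers and tank above 5 N and contact force between wedge and tank above 0.5 N and angle between tank's own z axis and vertical below 0.02 rad), for 0.2 s.
At the end, for the whole second after the job is handed in: The wedge lies on the bench with its thin end at least 25 mm under the loose end, within 30 mm of the middle of its width and within 20 degrees of square; the tank is level within 1.1 degrees, at rest and within 20 mm of where it stood (all of step 1 and angle between tank's own z axis and vertical below 0.02 rad and distance of tank from where it was at the start of the episode below 0.02 m and linear speed of each of tank, wedge below 0.02 m/s and height (world z) of wedge below 0.008 m); the robot touches nothing.
It fails at once if the wedge is lifted off the bench (12 mm) (height (world z) of wedge above 0.012 m).
It fails at once if the tank is lifted or shoved away (30 mm) (distance of tank from where it was at the start of the episode above 0.03 m).
It fails at once if a bystander is moved more than 25 mm (distance of any of comb_a, comb_b, comb_c, vial, beaker, pipette, bottle from where it was at the start of the episode above 0.025 m).
It also fails if it takes over 58 s, if anything falls off the work surface, if the arm or the gripper's body presses on something with over 40 N, if the wrist force passes 120 N, or if a joint passes its speed limit or range.

## Working session

There is one attempt and no reset: what is moved stays moved. The work goes in short steps, each a Python script; the robot and the scene stay as the last script left them, time stands still between calls to the robot, and variables do not carry over. Pictures are saved under pics/ and viewed, and the job is handed in when it is done.

```bash
ls; mkdir -p pics
python3 - <<'E'
from station import *
import cv2,numpy as np
print(get_clock(),get_ee_pos(),get_eef_rot(),get_contact_force(),get_grip_width())
for n in ["scene","top","wrist"]:
    c=read_camera(n); cv2.imwrite(f"pics/{n}0.png",c["frame"]); np.savez(f"pics/{n}0.npz",**c)
    print(n,c["fovy"],c["cx"],c["cy"],c["R"].round(3).tolist(),c["t"])
E
```

```text
pics
0.0 [0.23913053 0.60414713 0.40373736] [ 0.13183012  0.69465936 -0.1330912   0.69451849] [-1.0773045  -0.68670505 -0.21272896] 0.09149667330437204
scene 50.10738465757647 266.1117684845339 189.3526838615114 [[-0.246, 0.969, -0.011], [0.552, 0.131, -0.823], [-0.796, -0.209, -0.568]] [ 0.20880545 -0.24815681  1.69907888]
top 57.410165718932994 253.79940682038136 189.00250466799974 [[0.028, -0.999, 0.028], [-0.989, -0.032, -0.144], [0.145, -0.024, -0.989]] [-0.1086877   0.57832846  1.06889343]
wrist 71.13088570036213 255.4948577174363 187.42012676460874 [[0.367, 0.93, -0.003], [0.891, -0.351, 0.289], [0.268, -0.109, -0.957]] [-0.64786736 -0.03341311  0.39255401]
```

View pics/top0.png

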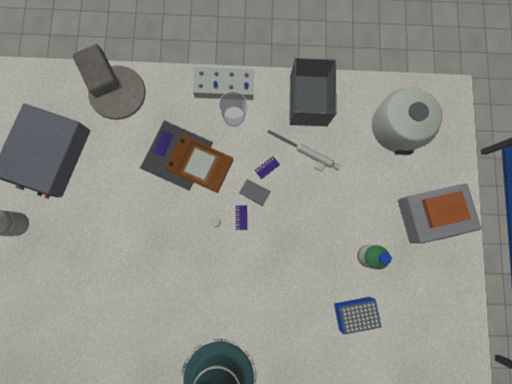

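View pics/scene0.png

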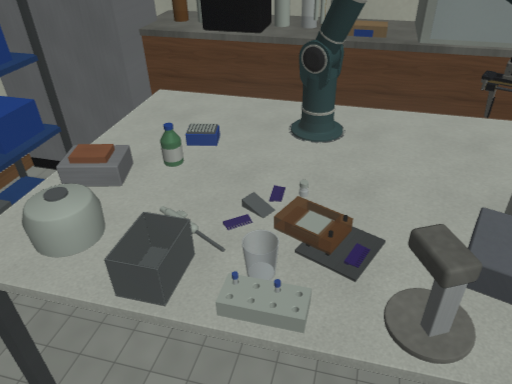

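View pics/wrist0.png

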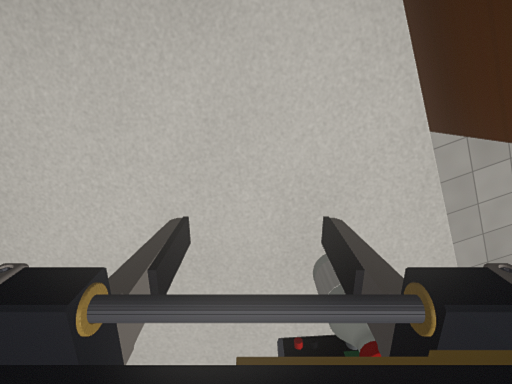

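The top view shows the amber tank around (200,165), with its posts at the left end and the loose end near (222,180). The grey wedge is at (255,192), with comb_b at (267,167), comb_a at (241,217) and the vial at (215,222). Next I'll measure these.

```bash
cat > h.py <<'E'
import numpy as np,cv2
def ld(n):
    return dict(np.load(n))
def ray(c,uv,z):
    f=192/np.tan(np.radians(float(c["fovy"]))/2)
    uv=np.atleast_2d(np.asarray(uv,float)); R,t=c["R"],c["t"]
    d=np.c_[(uv[:,0]-c["cx"])/f,(uv[:,1]-c["cy"])/f,np.ones(len(uv))]@R
    o=-R.T@t
    s=(z-o[2])/d[:,2]
    return o+d*s[:,None]
def cloud(c):
    f=192/np.tan(np.radians(float(c["fovy"]))/2)
    v,u=np.mgrid[0:384,0:512]; D=c["depth"]
    P=np.stack([(u-c["cx"])/f*D,(v-c["cy"])/f*D,D],-1)-c["t"]
    return P@c["R"]
def proj(c,X):
    f=192/np.tan(np.radians(float(c["fovy"]))/2)
    p=np.atleast_2d(X)@c["R"].T+c["t"]
    return np.c_[f*p[:,0]/p[:,2]+c["cx"],f*p[:,1]/p[:,2]+c["cy"]]
E
python3 - <<'E'
from h import *
for n in ["top","scene"]:
    c=ld(f"pics/{n}0.npz")
    im=c["frame"]; x0,y0,w,h=(130,110,170,130) if n=="top" else (200,170,200,110)
    cv2.imwrite(f"pics/{n}0z.png",cv2.resize(im[y0:y0+h,x0:x0+w],None,fx=4,fy=4,interpolation=cv2.INTER_CUBIC))
    P=cloud(c)
    hsv=cv2.cvtColor(im,cv2.COLOR_BGR2HSV)
    for nm,p in [("tank",(215,172)),("wedge",(255,192)),("plate",(150,165)),("bench",(190,215))] if n=="top" else [("tank",(290,218)),("wedge",(255,205)),("plate",(330,255)),("bench",(200,150))]:
        print(n,nm,hsv[p[1],p[0]],P[p[1],p[0]].round(4))
E
```

```text
top tank [ 14 171 103] [0.629  0.0324 0.0593]
top wedge [99 18 97] [ 0.5755 -0.0961  0.0173]
top plate [45  7 72] [0.6552 0.2507 0.0076]
top bench [ 30  15 172] [ 4.958e-01  1.124e-01 -2.000e-04]
scene tank [ 14 127  84] [0.6652 0.0222 0.0522]
scene wedge [90 14 88] [ 0.5819 -0.1024  0.0149]
scene plate [90 12 65] [0.7365 0.1448 0.0063]
scene bench [ 45  13 152] [ 0.2771 -0.4044  0.0018]
```

View pics/top0z.png

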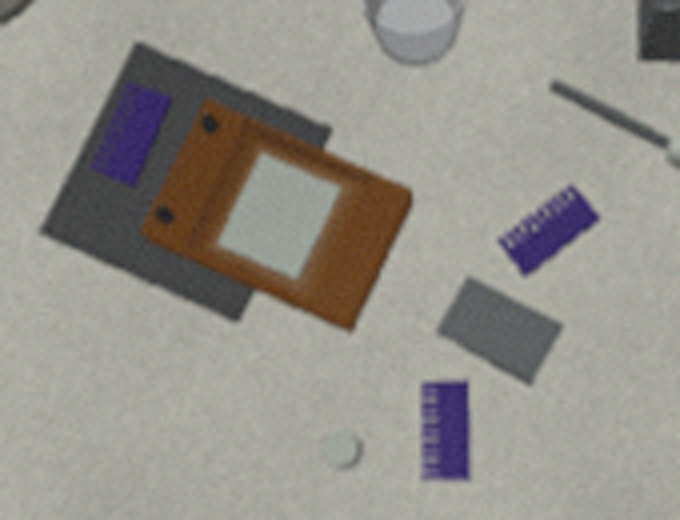

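View pics/scene0z.png

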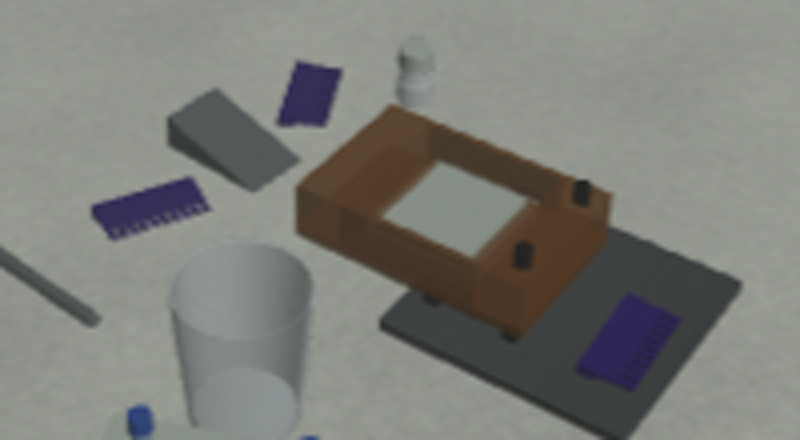

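Run:
```python
from h import *
c=ld("pics/top0.npz"); im=c["frame"]; hsv=cv2.cvtColor(im,cv2.COLOR_BGR2HSV); P=cloud(c)
print("cam",-c["R"].T@c["t"])
ys,xs=np.mgrid[0:384,0:512]
roi=(xs>130)&(xs<300)&(ys>110)&(ys<240)
def rep(nm,m,z):
    m=m.astype(np.uint8); n,l,s,_=cv2.connectedComponentsWithStats(m); k=1+np.argmax(s[1:,4]); m=(l==k)
    cn=max(cv2.findContours(m.astype(np.uint8),cv2.RETR_EXTERNAL,cv2.CHAIN_APPROX_NONE)[0],key=cv2.contourArea)[:,0]
    X=ray(c,cn,z)[:,:2]
    r=cv2.minAreaRect((X*1000).astype(np.float32)); print(nm,r, "\n",cv2.boxPoints(r).round(1).tolist(), "meanz",np.median(P[m][:,2]),np.percentile(P[m][:,2],[5,95]))
    return m
bench=np.median(P[(ys>225)&(ys<235)&(xs>150)&(xs<200)][:,2]); print("bench",bench)
tm=roi&(hsv[...,0]>8)&(hsv[...,0]<22)&(hsv[...,1]>110)
m=rep("tank",tm,0.058)
pl=roi&(hsv[...,2]<90)&(hsv[...,1]<60)&(xs<230); rep("plate",pl,0.006)
w=roi&(hsv[...,2]<125)&(hsv[...,1]<60)&(xs>235)&(ys>175)&(ys<206); wm=rep("wedge",w,0.01)
# fit plane to wedge
Q=P[cv2.erode(wm.astype(np.uint8),np.ones((3,3)))>0]
A=np.c_[Q[:,:2],np.ones(len(Q))]; g=np.linalg.lstsq(A,Q[:,2],rcond=None)[0]; print("wedge plane",g,"slope",np.hypot(*g[:2]),"dir",np.degrees(np.arctan2(g[1],g[0])))
```

```text
cam [ 0.41981069 -0.06493762  1.14383219]
bench -0.0009344767852771846
tank ((656.67041015625, 84.48907470703125), (184.07614135742188, 122.48784637451172), 67.5069808959961) 
 [[564.9000244140625, 22.899999618530273], [678.0, -24.0], [748.5, 146.10000610351562], [635.2999877929688, 193.0]] meanz 0.0586450389449895 [0.02340583 0.06315045]
plate ((693.05712890625, 167.3135528564453), (178.8816680908203, 177.42800903320312), 67.5060806274414) 
 [[576.9000244140625, 118.5999984741211], [740.7999877929688, 50.70000076293945], [809.2000122070312, 216.0], [645.2999877929688, 283.8999938964844]] meanz 0.008032632772664881 [0.0043674 0.0123595]
wedge ((576.0263061523438, -93.95341491699219), (88.14360809326172, 55.40569305419922), 63.430171966552734) 
 [[531.5, -121.0], [581.0999755859375, -145.8000030517578], [620.5, -66.9000015258789], [571.0, -42.099998474121094]] meanz 0.013884719838651527 [0.00179378 0.02578195]
wedge plane [-2.02993226  0.60559768  1.24188515] slope 2.1183421676261665 dir 163.38837238773814
```

Run:
```python
from h import *
c=ld("pics/top0.npz")
pz=lambda a:(np.array(a)+.5)/4-.5+[130,110]
t=ray(c,pz([(470,278),(437,332)]),.0015)[:,:2]; b=ray(c,pz([(562,325),(530,383)]),.027)[:,:2]
print(t,b); T,B=t.mean(0),b.mean(0)
print("tip",T,"back",B,"L",np.linalg.norm(T-B),"W",np.linalg.norm(t[0]-t[1]),np.linalg.norm(b[0]-b[1]),"yaw",np.degrees(np.arctan2(*(T-B)[::-1])),
 "yaw from edges",[np.degrees(np.arctan2(*(d)[::-1]))+90 for d in (t[0]-t[1],b[0]-b[1])])
a=np.radians(67.5); u=np.array([np.cos(a),np.sin(a)]);n=np.array([-u[1],u[0]])
ct=np.array([.6567,.0845])
for nm,p in(("tip",T),("back",B)): print(nm,"tank frame",u@(p-ct),n@(p-ct))
# scene cross-check
s=ld("pics/scene0.npz"); ps=lambda a:(np.array(a)+.5)/4-.5+[200,170]
st=ray(s,ps([(254,191),(299,158)]),.0015); sb=ray(s,ps([(168,117),(216,88)]),.027)
print("scene tip",st.mean(0),"back",sb.mean(0))
q=ray(s,ps([(297,186),(391,105)]),.0595); print("scene loose end top",q[:,:2],q.mean(0), "top est",ct-.09*u)
q=ray(s,ps([(297,235)]),.0155); print("lower corner",q)
# combs
im=c["frame"];hsv=cv2.cvtColor(im,cv2.COLOR_BGR2HSV)
m=((hsv[...,0]>115)&(hsv[...,0]<140)&(hsv[...,1]>90)).astype(np.uint8)
for cn in cv2.findContours(m,0,1)[0]:
    if cv2.contourArea(cn)>60:
        X=ray(c,cn[:,0],.008)[:,:2]; print("purple",X.mean(0).round(3),cv2.boxPoints(cv2.minAreaRect((X*1000).astype(np.float32))).round().tolist())
print("vial",ray(c,[(130+343/4,110+450/4)],.05),"beaker",ray(c,[(233,103)],.105),"bottle",ray(c,[(380,257)],.14))
```

```text
[[ 0.61977834 -0.06928063]
 [ 0.57390614 -0.04358261]] [[ 0.57935298 -0.14442292]
 [ 0.53167658 -0.1197839 ]]
tip [ 0.59684224 -0.05643162] back [ 0.55551478 -0.13210341] L 0.08622168292628041 W 0.05257991578061075 0.053666752015616145 yaw 61.35923759354992 yaw from edges [np.float64(60.74205706803872), np.float64(62.67021628325979)]
tip tank frame -0.1531104125195351 0.0013691601776551071
back tank frame -0.23883736337712727 0.01059241899978586
scene tip [ 0.59474704 -0.05597463  0.0015    ] back [ 0.55394366 -0.13323496  0.027     ]
scene loose end top [[ 0.67642614 -0.02095599]
 [ 0.5670116   0.02412667]] [0.62171887 0.00158534 0.0595    ] top est [0.62225849 0.00135084]
lower corner [[ 0.67624289 -0.02100203  0.0155    ]]
purple [ 0.495 -0.054] [[458.0, -38.0], [459.0, -71.0], [530.0, -68.0], [529.0, -36.0]]
purple [ 0.659 -0.133] [[624.0, -114.0], [671.0, -174.0], [696.0, -154.0], [650.0, -94.0]]
purple [0.731 0.215] [[687.0, 210.0], [763.0, 184.0], [775.0, 220.0], [699.0, 246.0]]
vial [[0.47164899 0.02393933 0.05      ]] beaker [[ 0.83967734 -0.01774118  0.105     ]] bottle [[ 0.38340437 -0.45317064  0.14      ]]
```

```bash
cat > g.py <<'E'
from h import *
from scipy.spatial.transform import Rotation as Ro
a=np.radians(67.5); u=np.array([np.cos(a),np.sin(a)]); n=np.array([-u[1],u[0]]); ct=np.array([.6567,.0845])
def quat(s=1,ang=a):
    y=s*np.array([-np.sin(ang),np.cos(ang),0]); x=np.array([0,0,-1.]); return Ro.from_matrix(np.c_[x,y,np.cross(x,y)]).as_quat()
def W(tx,ty,z): return [*(ct+tx*u+ty*n),z]
E
python3 - <<'E'
from station import *
from g import *
for s in(1,-1):
    for p in (W(-.285,.009,.30),W(-.285,.009,.196),W(-.149,.004,.196),W(-.074,0,.25)): 
        r=solve_ik(p,quat(s)); print(s,np.round(p,3),None if r is None else np.round(r,2))
E
```

```text
1 [ 0.539 -0.175  0.3  ] [-0.63  0.92  1.34  1.95 -1.    1.17 -2.41]
1 [ 0.539 -0.175  0.196] [ 1.03  1.01 -1.12  1.88  1.1   1.03  2.17]
1 [ 0.596 -0.052  0.196] [ 0.09  0.66 -0.08  1.85  0.09  0.63  2.71]
1 [0.628 0.016 0.25 ] [-0.02  0.62 -0.08  1.76  0.07  0.77  2.61]
-1 [ 0.539 -0.175  0.3  ] [-0.41  0.6   0.89  1.94 -0.6   0.89  0.4 ]
-1 [ 0.539 -0.175  0.196] [-0.16  0.68  0.54  1.96 -0.57  0.65  0.35]
-1 [ 0.596 -0.052  0.196] [-0.39  0.73  0.57  1.88 -0.58  0.7   0.13]
-1 [0.628 0.016 0.25 ] [-0.52  0.69  0.61  1.79 -0.52  0.83 -0.05]
```

Run:
```python
from station import *
from g import *
reach(W(-.285,.009,.32),quat(-1)); command_gripper(0.012)
move_straight(W(-.285,.009,.196),v=.1)
print(get_clock(),get_ee_pos(),get_grip_width(),get_contact_force(),get_joints())
for n in ["scene","top"]:
    c=read_camera(n); np.savez(f"pics/{n}1.npz",**c)
    x0,y0,w,h=(130,110,190,140) if n=="top" else (180,120,200,150)
    cv2.imwrite(f"pics/{n}1z.png",cv2.resize(c["frame"][y0:y0+h,x0:x0+w],None,fx=4,fy=4,interpolation=cv2.INTER_CUBIC))
```

```text
5.725 [ 0.53958982 -0.17549143  0.19661026] 0.01215961462982063 [-0.18116714  0.16470982 -0.39348925] [-0.29098379  0.74544788  0.72952732  1.96553189 -0.75274609  0.72282904
  0.50934985]
```

View pics/scene1z.png

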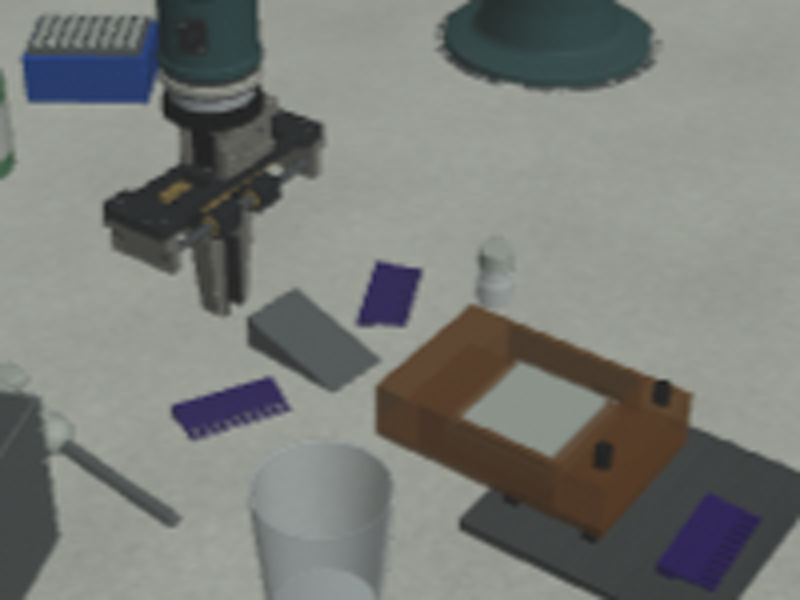

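View pics/top1z.png

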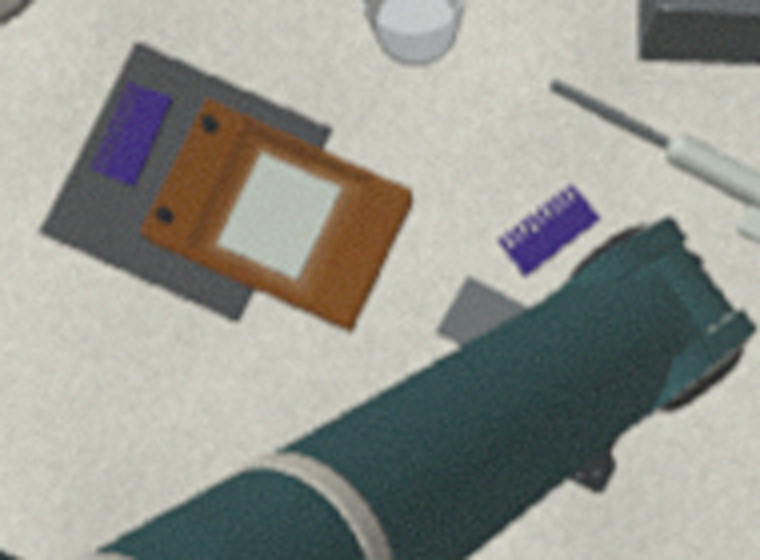

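The fingers are upright just behind the wedge's back face, at about (225,305) in the scene crop, and nothing has been disturbed. Now I'll push.

Run:
```python
from station import *
from g import *
f=lambda: round(float(get_contact_force()[:2]@u),2)
print("base",f())
for tx,ty in [(-.262,.009),(-.24,.008),(-.215,.007),(-.19,.006),(-.17,.005)]:
    move_straight(W(tx,ty,.196),v=.06); print(tx,f(),get_contact_force().round(2),round(get_clock(),2))
for n in ["scene"]:
    c=read_camera(n); np.savez(f"pics/{n}2.npz",**c)
    x0,y0,w,h=(180,120,200,150)
    cv2.imwrite(f"pics/{n}2z.png",cv2.resize(c["frame"][y0:y0+h,x0:x0+w],None,fx=4,fy=4,interpolation=cv2.INTER_CUBIC))
```

```text
base -0.67
-0.262 1.02 [ 1.9   0.31 -0.85] 6.36
-0.24 0.61 [ 0.43  0.49 -0.17] 6.88
-0.215 -0.41 [-0.41 -0.28 -0.14] 7.44
-0.19 0.39 [0.35 0.27 0.15] 8.01
-0.17 -0.48 [ 0.36 -0.66  0.82] 8.49
```

View pics/scene2z.png

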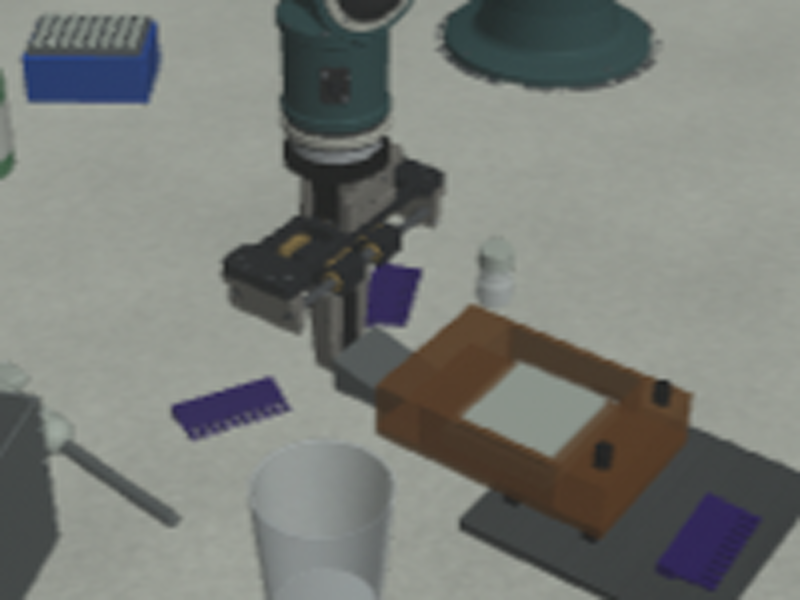

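In the scene view the wedge is square behind the tank, with its back at about (350,375) and its thin end already under the loose end. The tank hasn't moved. I'll continue in small steps and average the force readings.

Run:
```python
from station import *
from g import *
def f():
    v=[]
    for _ in range(6): v.append(get_contact_force()); dwell(.02)
    v=np.mean(v,0); return np.array([v[:2]@u,v[:2]@n,v[2]])
F0=f(); print("F0",F0.round(2)); hist=[]
tx=-.17
while tx<-.128:
    tx+=.004 if tx<-.152 else .002
    move_straight(W(tx,.005,.196),v=.03)
    F=f(); p=np.array(get_ee_pos())
    print(round(tx,3),round(float(u@(p[:2]-ct)),4),F.round(2),round(get_clock(),2))
    if F[0]<-4: break
c=read_camera("scene"); np.savez("pics/scene3.npz",**c)
cv2.imwrite("pics/scene3z.png",cv2.resize(c["frame"][120:270,180:380],None,fx=4,fy=4,interpolation=cv2.INTER_CUBIC))
```

```text
F0 [-0.24 -0.16 -0.01]
-0.166 -0.1659 [-0.1   0.27  0.35] 9.03
-0.162 -0.1618 [ 0.06 -0.18 -0.03] 9.41
-0.158 -0.1578 [-0.1   0.05  0.36] 9.79
-0.154 -0.1539 [-0.2   0.09  0.08] 10.18
-0.15 -0.1499 [0.2  0.18 0.  ] 10.56
-0.148 -0.1479 [0.29 0.28 0.01] 10.91
-0.146 -0.1459 [ 0.08  0.05 -0.03] 11.26
-0.144 -0.1438 [-0.06  0.04 -0.12] 11.61
-0.142 -0.1419 [-0.18  0.21 -0.19] 11.96
-0.14 -0.1399 [-0.03  0.22  0.23] 12.31
-0.138 -0.1379 [ 0.18  0.08 -0.16] 12.66
-0.136 -0.1359 [-0.24 -0.06  0.02] 13.01
-0.134 -0.1348 [-3.34  0.45  0.69] 13.36
-0.132 -0.1341 [-7.45  0.6   1.64] 13.71
```

View pics/scene3z.png

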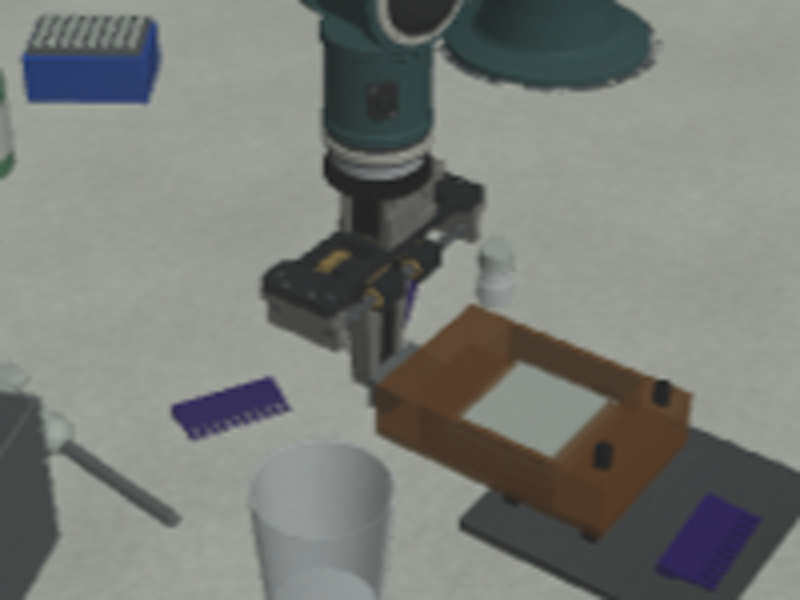

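Contact came sharply at tx ≈ -0.135, rising to about 7 N. In the picture the wedge is under the loose end and the tank looks undisturbed. Next I'll retreat, check and press.

Run:
```python
from station import *
from g import *
move_straight(W(-.165,.005,.196),v=.08)
move_straight(W(-.165,.005,.30),v=.15)
command_gripper(0.0)
move_straight(W(-.074,.0,.29),v=.12)
move_straight(W(-.074,.0,.258),v=.08)
def f():
    v=[]
    for _ in range(5): v.append(get_contact_force()); dwell(.02)
    v=np.mean(v,0); return np.array([v[:2]@u,v[:2]@n,v[2]])
print(get_clock(),f().round(2))
z=.258
while z>.235:
    z-=.0015 
    move_straight(W(-.074,0,z),v=.03); F=f(); p=get_ee_pos()
    print(round(z,4),round(p[2],4),F.round(2))
    if F[2]>10: break
dwell(.5)
print("hold",f().round(2),get_ee_pos(),get_clock())
c=read_camera("scene"); np.savez("pics/scene4.npz",**c)
cv2.imwrite("pics/scene4z.png",cv2.resize(c["frame"][120:270,180:380],None,fx=4,fy=4,interpolation=cv2.INTER_CUBIC))
```

```text
16.975 [-0.15 -0.01  0.22]
0.2565 0.2567 [ 0.25 -0.08  0.31]
0.255 0.255 [-0.05 -0.38 -0.24]
0.2535 0.2534 [-0.19 -0.28  0.2 ]
0.252 0.252 [-0.08  0.1   0.03]
0.2505 0.2512 [-0.1   1.79  5.4 ]
0.249 0.2511 [-1.2   5.29 15.84]
hold [-1.21  5.21 15.4 ] [0.62860387 0.01578845 0.25110281] 19.6417
```

View pics/scene4z.png

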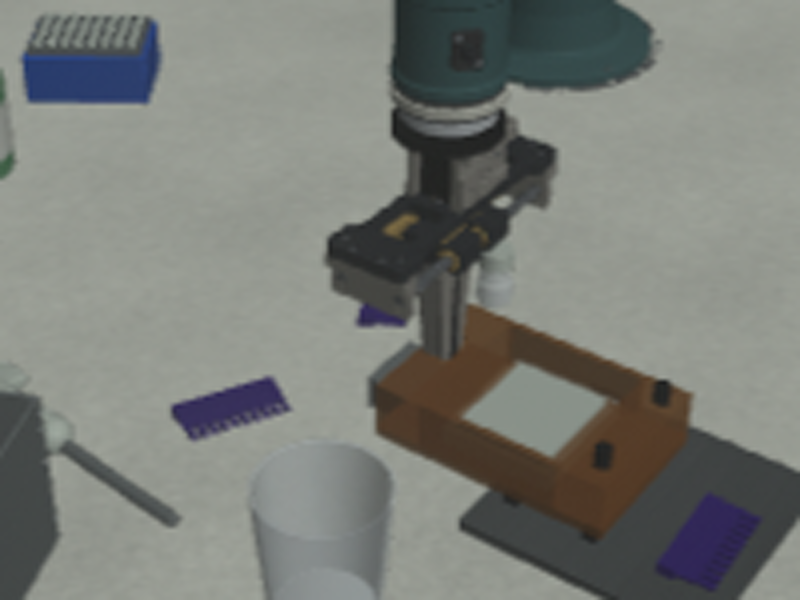

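The tank held rigid at about 15 N: the fingertip moved only 0.1 mm between 5 N and 16 N. Its top is at 61 mm, which means a 17 mm gap and agrees with how far the wedge went in. I'll lift away clear and verify.

Run:
```python
from station import *
from g import *
move_straight(W(-.074,0,.30),v=.08)
move_straight(W(-.074,0,.40),v=.15)
q=get_joints(); reach([.239,.55,.405],quat(-1,np.radians(90)))
dwell(.5); print(get_clock(),get_contact_force().round(2))
c=read_camera("top"); np.savez("pics/top5.npz",**c)
cv2.imwrite("pics/top5z.png",cv2.resize(c["frame"][110:240,130:300],None,fx=4,fy=4,interpolation=cv2.INTER_CUBIC))
c0=ld("pics/top0.npz"); 
for d in (c0,c):
    im=d["frame"]; hsv=cv2.cvtColor(im,cv2.COLOR_BGR2HSV); P=cloud(d)
    m=((hsv[...,0]>8)&(hsv[...,0]<22)&(hsv[...,1]>110)).astype(np.uint8); m[:, :130]=0; m[:,300:]=0; m[:110]=0; m[240:]=0
    cn=max(cv2.findContours(m,0,1)[0],key=cv2.contourArea)[:,0]
    print("tank",cv2.minAreaRect((ray(d,cn,.061)[:,:2]*1000).astype(np.float32)))
    xy=(P[...,:2]-ct); tx=xy@u; ty=xy@n
    for a,b in((-.085,-.06),(.06,.085)):
        k=(tx>a)&(tx<b)&(abs(ty)<.05)&(P[...,2]>.04)&(P[...,2]<.07); print(" z",a,P[...,2][k].mean().round(4),k.sum())
    k=(tx<-.094)&(tx>-.17)&(abs(ty)<.04)&(P[...,2]>.006)&(P[...,2]<.04)&(hsv[...,1]<60); print(" wedge exposed tx",np.percentile(tx[k],[2,98]),"ty",np.percentile(ty[k],[2,98]))
c=read_camera("scene"); cv2.imwrite("pics/scene5z.png",cv2.resize(c["frame"][120:270,180:380],None,fx=4,fy=4,interpolation=cv2.INTER_CUBIC))
```

```text
24.1417 [-0.13  0.07  0.3 ]
tank ((656.0159912109375, 84.07625579833984), (183.56759643554688, 122.1494369506836), 67.5069351196289)
 z -0.085 0.0602 250
 z 0.06 0.0605 229
 wedge exposed tx [-0.1697356  -0.15700469] ty [-0.01998916  0.02942083]
tank ((655.619140625, 83.37236022949219), (182.35870361328125, 122.37523651123047), 67.40856170654297)
 z -0.085 0.06 249
 z 0.06 0.0601 222
 wedge exposed tx [-0.12462994 -0.09432215] ty [-0.01851452  0.03448923]
```

View pics/top5z.png

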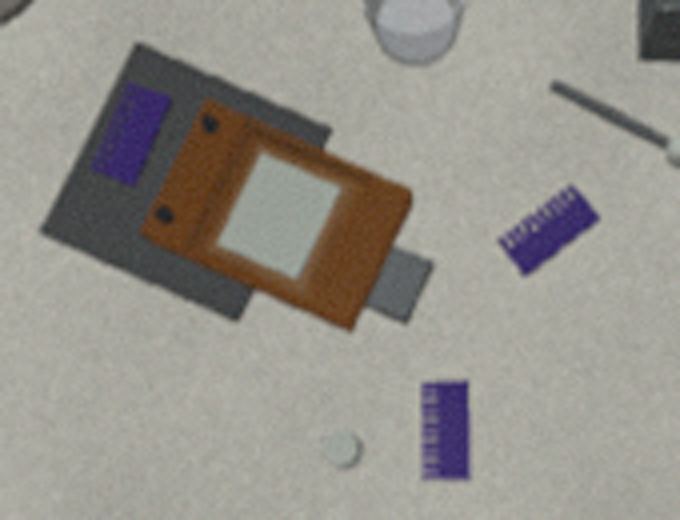

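View pics/scene5z.png

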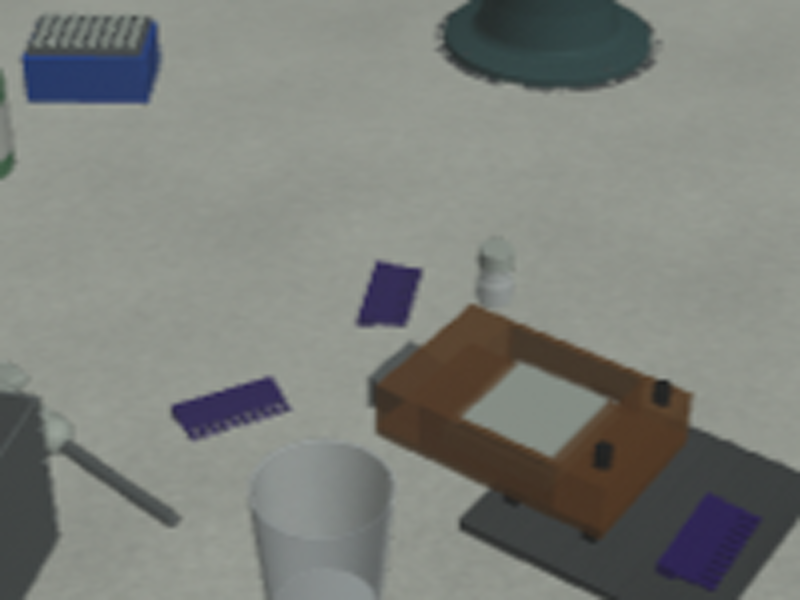

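Both views show the wedge square under the loose end, with about 35 mm showing. It is roughly 8 mm off the middle. The tank and bystanders are unmoved and the arm is clear, so I'm handing the job in.

```bash
python3 -c "
from station import *
print(get_clock()); close_job()"
```

```text
24.2417
the job is handed in; nothing more can be done
```

The wedge is snug under the tank's loose end, the tank no longer rocks, and the job was handed in at 24.2 s of the 58 s allowed.

- **Push:** I pushed the wedge along the bench, thin end first, with the fingers 12 mm apart. The push force stayed near zero until the wedge met the tank, then rose sharply to about 7.5 N and I stopped. The thin end is about 55 mm under the loose end (25 mm needed), square by eye to the tank and about 8 mm off the middle of its width.
- **Press test:** I pressed the top of the loose end with about 15.4 N, slightly above the suggested 8 to 15 N. The fingertips moved only about 0.1 mm as the force rose from 5 to 16 N. About 5 N of sideways force also showed during the press, and the tank did not visibly shift.
- **Final check:** The tank moved less than 1 mm and turned about 0.1°. Its two ends are level within 0.1 mm in the depth readings. The bystanders look unmoved in both camera views, and the arm was clear and touching nothing.

My first estimate put the tank's top at about 59.5 mm, but the press contact showed 61 mm. That means a gap of about 17 mm under the loose end, which fits the wedge going in deeper than the 49 mm I had planned.

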